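# Square two plates in the drilling jig and cam them tight

## Robot

A 6-joint arm with a two-finger parallel gripper is mounted at the origin on the work surface. World frame = base frame: x ahead of the robot, y to its left, z up, the work surface at z = 0. Lengths are in m, angles in rad, forces in N, time in s.
With the tool pointing down it reaches from about 0.35 to 0.975 m from the base axis. Payload 4.9 kg.
Tool frame: the origin (TCP) lies at the very end of the fingers, on their centre line; the grasp point (between the pads) lies 19 mm behind it; z points along the fingers, y is the line along which they close (so a half turn about z gives the same grasp; the last joint's range is limited). The gripper opens to 85 mm and grips with 20 to 120 N. Pads are 22 mm wide; open, the fingers measure 114 mm over their backs; the gripper's body (76 mm by 85 mm) begins 54 mm behind the grasp point. The pads swing forward as they close: fully open they stand 13 mm farther back than shut.
Start: joints at [1.014, 0.053, 1.613, -0, 1.476, -0.119], TCP at [0.265, 0.566, 0.231] pointing down, gripper open.
Joint ranges: [-3.01, 3.01], [-1.01, 2.22], [0.06, 2.58], [-1.02, 4.17], [0.09, 2.62], [-3.14, 3.14]. Speed limits (rad/s): [2.57, 2.57, 3.14, 3.14, 3.14, 3.14].

## Interface

Orientations are given as a rotation vector (axis times angle).
In Python, from station import * gives the robot as it stands.
- The arm moves only by the shell command python3 -m crank 'ROWS' [OPENING] [FORCE]. ROWS is JSON, a list of rows, each an object with "offset": the shift along the tool's x, y, z in m, a list of three; "twist": the turn, a rotation vector about the tool's x, y, z in degrees, a list of three. In form: [{"offset": [x, y, z], "twist": [rx, ry, rz]}, ...]. A call has 1 to 20 rows; each row is the pose to reach, as a shift and turn from the pose commanded when the call began, along the tool's axes at that moment; what a row does not reach only later rows make up. A row lasts 1/8 s, in which the tool goes at most 62.5 mm and 10.7 degrees, less where a joint would pass 70% of its speed; a pose out of reach is approached as far as the arm can. A call with a gripper value outside its range is refused whole. OPENING is the opening, from 0 (shut) to 1 (fully open), set as the call begins (- or left out, the last holds). The fingers move at their own pace and stop on an object; FORCE is the grip in N (left out, the last holds). Time passes only in rows, so rows that repeat a pose let the fingers close. It gives the time, the measured TCP pose, the force, the opening and the grip force at its end, in the units of the state.
- get_obs(): the state, without advancing time (a new reading comes with each control period).
- get_image(name): name is "side" or "top" or "wrist"; returns the picture (420x560x3 uint8, red, green, blue); there is no depth.
- get_calibration(name): a dict with "intrinsics" (3x3 intrinsics, pixels), "world_from_camera" (4x4, takes a point from camera to world coordinates); the wrist camera has in their place "tool_from_camera" (4x4, takes a point from camera to tool coordinates, whose origin is the TCP and whose axes are the flange's). Camera axes: x right, y up, looking along -z (the intrinsics and any distortion apply to the point x, -y, -z); pixel columns grow to the right and rows downward; lengths in m; the calibration is good to about 2 mm. The wrist camera is an equidistant fisheye: a pixel r from the principal point sees the ray r / f radians off the axis. A picture is of the moment at which its call begins: read the wrist's pose just before it. get_calibration takes no time and is no camera call.
- finish_job(): hands the job in; it is judged then, once.
Trained networks look in the newest picture that a camera, given by its name, has taken for a name from the list of things; names that differ only in an ending like _2 or _b are one class to them, and where a whole thing is asked for, a point or a joint stands for the part that bears it (a point fixed in the world has none). Each returns a list of dicts, best first, with "confidence" (0 to 1); they miss things now and then, are a little off and sometimes report something else, mostly with a low value. They report only what shows in the picture. A call takes as long as a camera call. They do not tell look-alikes from the thing itself.
- cut_out(query, camera): "region" (420x560 bool, what is visible of it) and "rect" ([centre column, centre row, width, height] in pixels, round what is visible of it).
The state is a dict: "t": time; "q": joint angles; "dq": joint speeds; "effort": joint torques, N m; "tool_pos": TCP position; "tool_rot": TCP orientation; "contact_force": force on the tool from outside, world axes, zero at the start; "wrist_torque": the same for the moment, N m; "opening": finger opening in m; "grip_force": force on a finger pad.
Only numpy, scipy, OpenCV 4.12 (cv2) and the standard library are available. Lean on these libraries where they do the work, as an engineer would, in place of code of your own. Each camera call takes 0.05 s, during which the arm holds its last target. There are 200 camera calls.

## Task

The two aluminium plates are to be drilled as a pair: stack them one on the other in the drilling jig, flat and pushed squarely home against both the side fence and the end stop so that their edges are flush, then swing the cam lever round as far as it goes so that the cam clamps both plates tight. Leave the hammer, the jar and the try square where they are.

Things in the scene. Friction and masses are not known exactly. Their poses are not given: they have to be found in the camera images.
- plate_a_centre (a point): Centre (half-way up) of one of two identical loose plates of bare aluminium, 64 wide x 160 long x 8 mm thick, about 0.22 kg, plain, lying flat on the bench at the start. Own x along the 64 mm width, y along the 160 mm length, z up. It may go in the jig either way round and above or below the other.
- plate_b_centre (a point): The same for the other plate.
- jig_seat (a point): Point on the top face of the drilling jig, a black-topped plywood board 150 x 262 x 18 mm fixed to the bench, 18 mm above the bench; it lies under the centre of plates that are fully home, which are centred 4 and 12 mm above it with their length along its y. Axes turn with the jig. The board reaches from x = -70 to +80 and y = -115 to +147 mm. Its -x side is open; the cam stands at +y.
- side_fence (a point): Foot of the side fence's face, at x = +32 mm, y = 0 from jig_seat (same axes); the face looks to -x. The fence is two steel blocks in line, each 40 mm long, 22 mm thick and 24 mm high, from y = -80 to -40 and from +40 to +80 mm, with an 80 mm open gap between them, where a finger may stand.
- end_stop (a point): Foot of the end stop's face, at x = 0, y = -80 mm from jig_seat (same axes); the face looks to +y. The stop is one steel bar from x = -34 to +22 mm, 22 mm thick and 24 mm high.
- cam_pivot (a point): Pivot of the clamping cam, on the board's top face at x = 0, y = +109.5 mm from jig_seat (same axes). The cam is a steel disc 44 mm across and 19 mm high, pivoted 8 mm off its centre. Open, it leaves 13 to 15 mm of room in y beyond a plate that is home. On it a steel lever, 16 mm wide, 19.5 to 25.5 mm above the board, carries the knob.
- knob (a point): Middle (half-way up) of the upright round black knob on the end of the cam lever: 22 mm across, 34 mm tall, on a thin shank, its middle 52.5 mm above the board's top, its axis 65 mm from the cam's pivot. It swings with the lever and revolves freely on its shank; the point's axes turn with the lever.
- cam (a joint): Angle of the cam lever (rad), counter-clockwise from above positive. 0: fully open, the knob at 60 degrees counter-clockwise from the jig's +x, seen from the pivot. 2.70: its stop, the knob at 215 degrees, out over the open side. From about 2.55 the cam presses home plates against the end stop. It takes 1 to 2 N at the knob, up to about 12 N near the stop, and stays where it is left.
- hammer: Bystander: a claw hammer 280 mm long lying beyond the jig. Origin under its middle.
- jar: Bystander: a small glass jar with a steel cap, 60 mm across, 65 mm tall, standing at the far right. Origin at the centre of its underside.
- square: Bystander: a try square lying to the left of the jig, dark wood stock 110 x 22 x 16 mm with a 150 mm steel blade. Origin under the middle of the stock.
Things that resemble listed ones, but are neither listed nor needed, are in the scene too. What is shaped like the part that bears plate_a_centre but green or orange is not meant.

How it is judged:
At the end, for the whole second after the job is handed in: Both plates lie flat in the jig, one on the other, each within 2 mm of touching the side fence and the end stop and within 0.025 rad of square; the cam lever is swung past 2.4 rad and the cam presses on each plate with more than 1 N; all is at rest (x of plate_a_centre in the frame of jig_seat between -0.002 and 0.002 m and y of plate_a_centre in the frame of jig_seat between -0.002 and 0.002 m and z of plate_a_centre in the frame of jig_seat between 0.002 and 0.0145 m and angle between the y axis of each of plate_a_centre, plate_b_centre and the y axis of jig_seat, either way round below 0.025 rad and angle between the z axis of each of plate_a_centre, plate_b_centre and the z axis of jig_seat, either way round below 0.03 rad and contact force between cam and plate_a above 1 N and linear speed of each of plate_a, plate_b below 0.01 m/s and x of plate_b_centre in the frame of jig_seat between -0.002 and 0.002 m and y of plate_b_centre in the frame of jig_seat between -0.002 and 0.002 m and z of plate_b_centre in the frame of jig_seat between 0.002 and 0.0145 m and contact force between cam and plate_b above 1 N and value of joint cam above 2.4 rad).
It fails at once if the hammer is moved by more than 25 mm (distance of hammer from where it was at the start of the episode above 0.025 m).
It fails at once if the jar is moved by more than 25 mm (distance of jar from where it was at the start of the episode above 0.025 m).
It fails at once if the try square is moved by more than 25 mm (distance of square from where it was at the start of the episode above 0.025 m).
It also fails if it takes over 72 s, if anything falls off the work surface, if the arm or the gripper's body presses on something with over 40 N, if the wrist force passes 120 N, or if a joint passes its speed limit or range.

## Working session

There is one attempt and no reset: what is moved stays moved. The work goes in short steps, Python scripts to look and compute and a shell command to move; the robot and the scene stay as the last step left them, time stands still between calls to the robot, and variables do not carry over. Pictures are saved under pics/ and viewed, at most 10 in all, crops included, and the job is handed in when it is done.

```bash
mkdir -p pics; ls
python3 - <<'E'
from station import *
import cv2,numpy as np
o=get_obs();print(o)
for c in("top","side"):
    im=get_image(c);cv2.imwrite(f"pics/{c}0.png",im[:,:,::-1])
    k=get_calibration(c);print(c,k)
    for q in("plate_a_centre","knob","hammer","jar","square"):
        for d in cut_out(q,c):print(c,q,round(d["confidence"],2),np.round(d["rect"],1),d["region"].sum())
print(get_calibration("wrist"))
E
```

```text
pics
{'t': 0.0, 'q': array([ 1.01398283e+00,  5.33574168e-02,  1.61430299e+00,  2.05243754e-06,
        1.47598295e+00, -1.18982983e-01]), 'dq': array([ 0.0005774 ,  0.0005416 , -0.00042254,  0.00125739, -0.00098426,
        0.00109153]), 'effort': array([-2.47220305e-04, -3.93699038e+01, -3.70168269e+01, -1.46591028e-04,
        7.42087956e-03,  8.40321434e-06]), 'tool_pos': array([0.2646431 , 0.56551902, 0.2300573 ]), 'tool_rot': array([-6.82114419e-01, -3.06594717e+00,  3.03736664e-03]), 'contact_force': array([-0.53460085,  0.42323132,  0.1294785 ]), 'wrist_torque': array([ 0.00298822, -0.01735445, -0.00413875]), 'grip_force': 0.0, 'opening': 0.08540440810670485}
top {'intrinsics': array([[427.12210414,   0.        , 280.62523206],
       [  0.        , 427.12210414, 208.62935756],
       [  0.        ,   0.        ,   1.        ]]), 'world_from_camera': array([[ 0.00998259,  0.97454083, -0.22398777,  0.28861194],
       [-0.99992749,  0.00821999, -0.00880029,  0.04800092],
       [-0.00673507,  0.22405938,  0.97455222,  1.29989376],
       [ 0.        ,  0.        ,  0.        ,
[... 1077 characters left out ...]
[371.4 200.9  74.5  86.7] 1255
side hammer 0.61 [285.8 186.8  77.4 111.1] 4818
side jar 0.6 [409.1 286.4  31.7  32.9] 875
side square 0.97 [204.6 126.2  49.9  40.7] 570
{'intrinsics': array([[325.1922621 ,   0.        , 285.13790982],
       [  0.        , 325.1922621 , 206.7705875 ],
       [  0.        ,   0.        ,   1.        ]]), 'tool_from_camera': array([[ 5.73476403e-04,  9.45889329e-01,  3.24488902e-01,
         8.30672421e-02],
       [ 9.99999836e-01, -5.42239561e-04, -1.86686491e-04,
        -2.80435827e-04],
       [-6.34040224e-07,  3.24488956e-01, -9.45889485e-01,
        -1.42623685e-01],
       [ 0.00000000e+00,  0.00000000e+00,  0.00000000e+00,
         1.00000000e+00]])}
```

Run:
```python
import cv2
a=cv2.imread("pics/top0.png")[120:340,90:450]
cv2.imwrite("pics/top0c.png",cv2.resize(a,None,fx=2.2,fy=2.2,interpolation=cv2.INTER_CUBIC))
```

```text
(no output)
```

View pics/top0c.png

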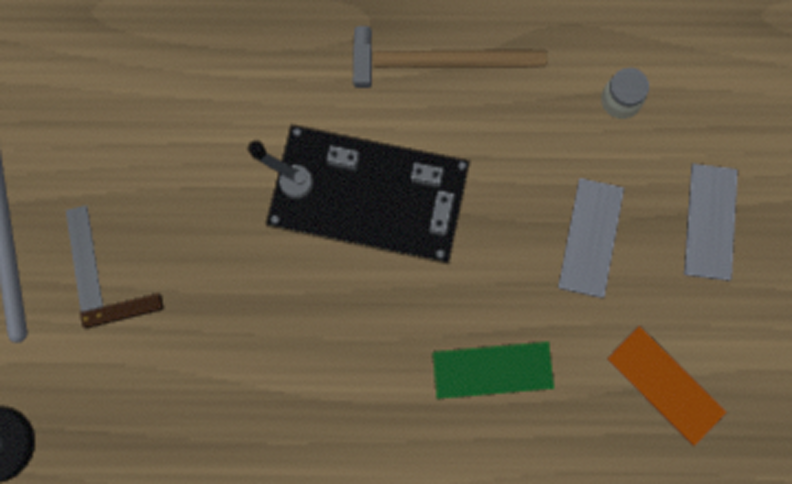

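View pics/side0.png

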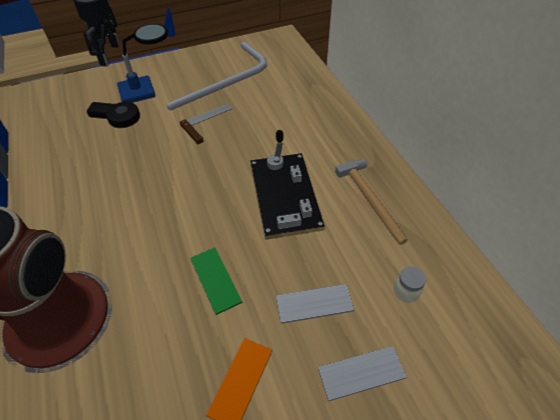

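Top view: two grey plates at pixels (358,228) and (413,221). The green one at (313,288) and the orange one at (392,296) are the look-alikes, so the two bare-aluminium ones are meant. The jig is centred near (257,208) with its knob at (207,188). The side view agrees, with the grey plates at (315,303) and (362,372).

```bash
cat > h.py <<'E'
from station import *
import cv2,numpy as np
from scipy.spatial.transform import Rotation as R
def ray(cam,px,obs=None):
    k=get_calibration(cam);K=k["intrinsics"];px=np.atleast_2d(px).astype(float)
    u=np.c_[(px[:,0]-K[0,2])/K[0,0],(px[:,1]-K[1,2])/K[1,1]]
    if cam=="wrist":
        r=np.linalg.norm(u,axis=1,keepdims=True)+1e-12
        d=np.c_[u/r*np.sin(r),np.cos(r)]
        T=np.eye(4);T[:3,:3]=R.from_rotvec(obs["tool_rot"]).as_matrix();T[:3,3]=obs["tool_pos"]
        T=T@k["tool_from_camera"]
    else: d=np.c_[u,np.ones(len(u))];T=k["world_from_camera"]
    d=d*[1,-1,-1]
    return T[:3,3],d@T[:3,:3].T
def world(cam,px,z,obs=None):
    o,d=ray(cam,px,obs);return o+d*((z-o[2])/d[:,2])[:,None]
def rect(w):
    (c,s,a)=cv2.minAreaRect(w[:,:2].astype(np.float32)*1000);b=cv2.boxPoints((c,s,a))
    e=[b[1]-b[0],b[2]-b[1]];e=max(e,key=np.linalg.norm)
    return np.round(c,1),np.round(sorted(s),1),round(np.degrees(np.arctan2(e[1],e[0]))%180,1)
def totool(o,dw):  # world shift -> tool axes
    return np.round(R.from_rotvec(o["tool_rot"]).inv().apply(dw),4)
E
python3 - <<'E'
from h import *
im=cv2.imread("pics/top0.png")
hsv=cv2.cvtColor(im,cv2.COLOR_BGR2HSV)
m=((hsv[...,1]<60)&(hsv[...,2]>90)).astype(np.uint8);m[:190]=0;m[:,:335]=0;m[270:]=0
n,l,s,c=cv2.connectedComponentsWithStats(m)
for i in range(1,n):
    if s[i,4]>300:
        p=np.argwhere(l==i)[:,::-1];print(c[i],s[i],rect(world("top",p,.008)))
m=(im.max(2)<50).astype(np.uint8);m[:170]=0;m[250:]=0;m[:,:205]=0;m[:,310:]=0
m=cv2.morphologyEx(m,cv2.MORPH_CLOSE,np.ones((3,3)))
n,l,s,c=cv2.connectedComponentsWithStats(m);i=1+s[1:,4].argmax()
p=np.argwhere(l==i)[:,::-1];print(c[i],s[i],rect(world("top",p,.018)))
# corner screws etc from crop (2.2x, offset 90,120)
q=np.array([[291,125],[469,160],[449,263],[267,225]])/2.2+[90,120]
print(world("top",q,.018)*1000)
for d in cut_out("knob","top")[:1]:print(d["rect"])
print(world("top",np.array([[257,149]])/2.2+[90,120],.0875)*1000, world("top",np.array([[295,181]])/2.2+[90,120],.037)*1000)
E
```

```text
[412.98642534 220.51493213] [ 401  194   25   54 1105] (array([ 552.5, -347.8]), array([ 67.2, 162.2]), np.float32(173.2))
[358.40982143 227.83392857] [ 344  201   30   55 1120] (array([ 528.2, -180. ]), array([ 66.4, 162.4]), np.float32(167.9))
[255.71453796 207.8660977 ] [ 205  177   98   62 3398] (array([591.7, 154.7]), array([147.2, 303.9]), np.float32(78.6))
[[684.06055538 243.60544418  18.        ]
 [634.49121158  -9.95618043  18.        ]
 [487.51328109  17.8365148   18.        ]
 [538.60650987 271.12541635  18.        ]]
[216.9, 196.7, 28.9, 25.6]
[[628.68092239 277.26022036  87.5       ]] [[597.29220342 231.87117456  37.        ]]
```

Run:
```python
from h import *
o=get_obs()
print(totool(o,np.array([.578,.116,.26])-o["tool_pos"]),totool(o,np.array([.528,-.18,.14])-o["tool_pos"]))
```

```text
[-0.4743 -0.2749 -0.0287] [-0.5545 -0.5642  0.0913]
```

```bash
python3 -m crank '[{"offset":[-0.06,-0.035,-0.03],"twist":[0,0,0]},{"offset":[-0.11,-0.06,-0.03],"twist":[0,0,0]},{"offset":[-0.474,-0.275,-0.03],"twist":[0,0,0]},{"offset":[-0.474,-0.275,-0.03],"twist":[0,0,0]},{"offset":[-0.474,-0.275,-0.03],"twist":[0,0,0]},{"offset":[-0.474,-0.275,-0.03],"twist":[0,0,0]},{"offset":[-0.474,-0.275,-0.03],"twist":[0,0,0]},{"offset":[-0.474,-0.275,-0.03],"twist":[0,0,0]},{"offset":[-0.474,-0.275,-0.03],"twist":[0,0,0]},{"offset":[-0.474,-0.275,-0.03],"twist":[0,0,0]},{"offset":[-0.474,-0.275,-0.03],"twist":[0,0,0]},{"offset":[-0.474,-0.275,-0.03],"twist":[0,0,0]}]'
python3 - <<'E'
from h import *
o=get_obs();im=get_image("wrist")
np.savez("w1.npz",im=im,p=o["tool_pos"],r=o["tool_rot"])
cv2.imwrite("pics/w1.png",cv2.resize(im[:,:,::-1],(800,600),interpolation=cv2.INTER_CUBIC));print(o["tool_pos"],o["tool_rot"])
E
```

```text
t: 2.15
tool_pos: [0.5771, 0.1173, 0.2614]
tool_rot: [-0.679, -3.067, -0.0]
contact_force: [-1.0, -0.6, -0.8]
opening: 0.0856
grip_force: 0.0
[0.57706842 0.11725885 0.26139715] [-6.79467941e-01 -3.06719824e+00 -3.86340771e-04]
```

View pics/w1.png

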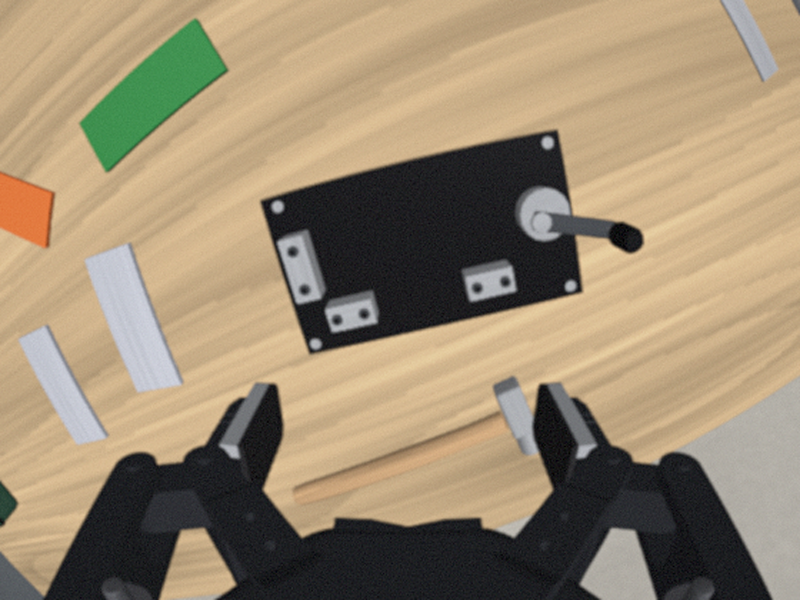

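The wrist view shows the board corners at (262,200), (557,131), (581,291) and (310,352). The fence blocks are at (351,315) and (489,284), the end stop at (300,268), the knob at (627,238) and the nearer plate at (133,316).

Run:
```python
from h import *
d=np.load("w1.npz");o=dict(tool_pos=d["p"],tool_rot=d["r"])
g=cv2.cvtColor(d["im"],cv2.COLOR_RGB2GRAY)
def sub(p):
    p=(np.array(p,np.float32)*.7).reshape(-1,1,2)
    return cv2.cornerSubPix(g,p,(4,4),(-1,-1),(3,30,.01)).reshape(-1,2)
p=sub([[262,200],[557,131],[581,291],[310,352]]);w=world("wrist",p,.018,o)[:,:2]*1000
J=np.array([[-70,-115],[-70,147],[80,147],[80,-115]])
M,_=cv2.estimateAffinePartial2D(J.astype(np.float32),w.astype(np.float32));
c=J.mean(0);wc=w.mean(0);U,S,V=np.linalg.svd((J-c).T@(w-wc));Rm=(U@V).T
t=wc-Rm@c;print(p/.7,w,"\nseat",t,"ang",np.degrees(np.arctan2(Rm[1,0],Rm[0,0])),"scale",np.hypot(M[0,0],M[1,0]));print((J@Rm.T+t-w).round(1))
q=sub([[86,259],[130,244],[182,383],[137,391]]);w=world("wrist",q,.008,o);print(q/.7,w*1000,rect(w))
print("knob top",world("wrist",np.array([[630,238]])*.7,.0875,o)*1000)
print("pivot",Rm@[0,109.5]+t,"knob exp",Rm@[32.5,109.5+56.3]+t)
# foot of fence top near edge, z=.042, expect jig x=32 for y -80,-40,40,80
f=world("wrist",np.array([[326,310],[374,299],[463,279],[514,267]])*.7,.042,o)[:,:2]*1000;print((f-t)@Rm)
```

```text
[[259.75916 200.37029]
 [556.43994 129.44286]
 [580.6869  291.6242 ]
 [309.4193  351.41165]] [[489.94626757  17.70977423]
 [540.83985764 272.24192656]
 [685.62312375 242.27643878]
 [633.31654495 -10.14503121]] 
seat [579.35036897 115.83417932] ang -11.467103687135067 scale 0.985421302245062
[[-2.1 -0.7]
 [-0.9  1.6]
 [ 1.4  1.7]
 [ 1.6 -2.6]]
[[ 83.79945 260.06995]
 [126.99229 242.62029]
 [182.10724 384.40994]
 [138.01436 392.45724]] [[ 445.70232004 -197.06162618    8.        ]
 [ 457.63728805 -133.54506611    8.        ]
 [ 614.46435369 -166.17846667    8.        ]
 [ 601.61074147 -229.57926261    8.        ]] (array([ 529.6, -181.6]), array([ 64.7, 160.5]), np.float32(168.2))
knob top [[629.33973607 277.13751669  87.5       ]]
pivot [601.119547   223.14845092] knob exp [644.16355202 271.86347562]
[[ 34.08658996 -78.4329562 ]
 [ 34.04852039 -36.38216781]
 [ 34.24567132  38.77374674]
 [ 33.86640219  82.21135305]]
```

```bash
python3 -m crank '[{"offset":[-0.083,-0.291,0.12],"twist":[0,0,-13.2]},{"offset":[-0.083,-0.291,0.12],"twist":[0,0,-13.2]},{"offset":[-0.083,-0.291,0.12],"twist":[0,0,-13.2]},{"offset":[-0.083,-0.291,0.12],"twist":[0,0,-13.2]},{"offset":[-0.083,-0.291,0.12],"twist":[0,0,-13.2]},{"offset":[-0.083,-0.291,0.15],"twist":[0,0,-13.2]},{"offset":[-0.083,-0.291,0.15],"twist":[0,0,-13.2]},{"offset":[-0.083,-0.291,0.15],"twist":[0,0,-13.2]}]'
python3 - <<'E'
from h import *
o=get_obs();im=get_image("wrist")
hsv=cv2.cvtColor(im,cv2.COLOR_RGB2HSV)
best=None
for d in cut_out("plate_a_centre","wrist"):
    m=d["region"];s=np.median(hsv[m][:,1])
    p=np.argwhere(m)[:,::-1];w=world("wrist",p,.008,o);c=w[:,:2].mean(0)
    print(round(d["confidence"],2),d["rect"],s,rect(w))
cv2.imwrite("pics/w2.png",im[:,:,::-1]);print(o["tool_pos"],o["tool_rot"])
E
```

```text
t: 3.2
tool_pos: [0.5303, -0.1817, 0.1126]
tool_rot: [0.323, 3.124, -0.0]
contact_force: [0.4, 0.2, 0.3]
opening: 0.0855
grip_force: 0.0
0.8 [133.0, 37.1, 171.8, 71.9] 188.0 (array([ 354.7, -286.8]), array([ 59.7, 169.2]), np.float32(66.7))
0.67 [343.9, 5.4, 43.9, 6.9] 139.0 (array([ 383.2, -106.2]), array([ 6.8, 33.2]), np.float32(82.7))
[ 0.53028747 -0.18169493  0.11256984] [ 3.22547512e-01  3.12355154e+00 -3.14537170e-04]
```

View pics/w2.png

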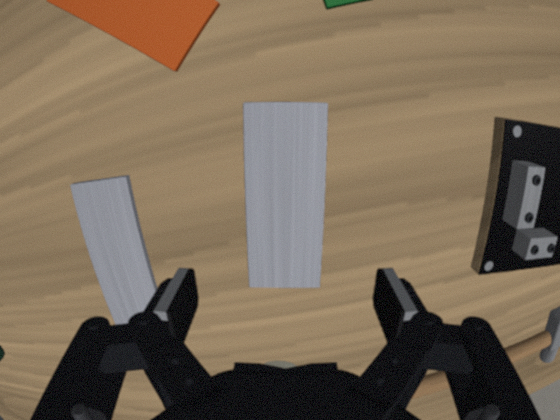

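The plate is between the fingers with corners at (244,102), (328,102), (321,288) and (249,288). It is bare aluminium and square to the tool. The second plate's near corners are at (72,184) and (129,176).

Run:
```python
from h import *
o=get_obs();im=cv2.imread("pics/w2.png");g=cv2.cvtColor(im,cv2.COLOR_BGR2GRAY)
q=np.array([[244,102],[328,102],[321,288],[249,288],[72,184],[129,176]],np.float32).reshape(-1,1,2)
q=cv2.cornerSubPix(g,q,(5,5),(-1,-1),(3,30,.01)).reshape(-1,2)
w=world("wrist",q,.008,o);print(q.round(1),(w*1000).round(1));print(rect(w[:4]),w[:4].mean(0)*1000)
e=w[5]-w[4];e/=np.linalg.norm(e);print("P1 centre",((w[4]+w[5])/2+.08*np.array([-e[1],e[0],0]))*1000,((w[4]+w[5])/2-.08*np.array([-e[1],e[0],0]))*1000,np.linalg.norm(w[5]-w[4]),"len ang",np.degrees(np.arctan2(e[0],-e[1])))
print("shift in tool",totool(o,w[:4].mean(0)-o["tool_pos"]))
```

```text
[[243.7 102.9]
 [327.7 103.7]
 [319.3 286.8]
 [249.6 286.7]
 [ 71.  183.9]
 [126.6 175.7]] [[ 445.6 -196.5    8. ]
 [ 459.1 -134.7    8. ]
 [ 614.5 -168.1    8. ]
 [ 601.5 -229.9    8. ]
 [ 471.  -371.9    8. ]
 [ 478.4 -309.1    8. ]]
(array([ 530.2, -182.3]), array([ 63.3, 159.4]), np.float32(167.9)) [ 530.18114589 -182.31921773    8.        ]
P1 centre [ 395.2210832  -331.21297482    8.        ] [ 554.13970676 -349.78367987    8.        ] 0.06331595866433698 len ang 173.3348336007442
shift in tool [ 0.001  -0.0005  0.1054]
```

```bash
python3 -m crank '[{"offset":[0,0,0.06],"twist":[0,0,0]},{"offset":[0,0,0.1],"twist":[0,0,0]},{"offset":[0,0,0.1165],"twist":[0,0,0]},{"offset":[0,0,0.1165],"twist":[0,0,0]}]' && python3 -m crank '[{"offset":[0,0,0],"twist":[0,0,0]},{"offset":[0,0,0],"twist":[0,0,0]},{"offset":[0,0,0],"twist":[0,0,0]},{"offset":[0,0,0],"twist":[0,0,0]}]' 0 50
```

```text
t: 3.8
tool_pos: [0.5298, -0.1822, -0.005]
tool_rot: [-0.324, -3.125, -0.0]
contact_force: [0.5, -0.3, 0.2]
opening: 0.0852
grip_force: 0.0
t: 4.3
tool_pos: [0.5318, -0.1837, -0.002]
tool_rot: [0.325, 3.12, -0.002]
contact_force: [-0.2, 0.8, 5.7]
opening: 0.0619
grip_force: 55.1
```

```bash
python3 -m crank '[{"offset":[0,0,-0.03],"twist":[0,0,0]},{"offset":[0,0,-0.08],"twist":[0,0,0]},{"offset":[0.003,0.04,-0.1],"twist":[0,0,10]},{"offset":[0.005,0.08,-0.1],"twist":[0,0,20]},{"offset":[0.008,0.12,-0.1],"twist":[0,0,30]},{"offset":[0.01,0.16,-0.1],"twist":[0,0,40]},{"offset":[0.012,0.2,-0.1],"twist":[0,0,50]},{"offset":[0.014,0.24,-0.1],"twist":[0,0,60]},{"offset":[0.016,0.27,-0.1],"twist":[0,0,70]},{"offset":[0.017,0.29,-0.1],"twist":[0,0,80]},{"offset":[0.018,0.307,-0.1],"twist":[0,0,89.6]},{"offset":[0.018,0.307,-0.1],"twist":[0,0,89.6]},{"offset":[0.018,0.307,-0.1],"twist":[0,0,89.6]}]'
python3 - <<'E'
from h import *
o=get_obs();im=get_image("wrist");o2=get_obs()
print(o2["tool_pos"],o2["tool_rot"],o2["opening"])
cv2.imwrite("pics/w3.png",im[:,:,::-1])
E
```

```text
t: 5.92
tool_pos: [0.575, 0.1209, 0.095]
tool_rot: [2.43, 1.99, -0.0]
contact_force: [-0.7, -0.4, -2.8]
opening: 0.0618
grip_force: 56.1
[0.57502367 0.12070155 0.09497913] [ 2.43103727e+00  1.98932116e+00 -1.15287362e-04] 0.062028662894105455
```

View pics/w3.png

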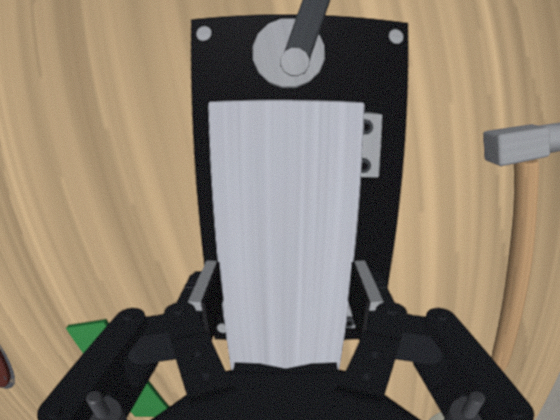

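The plate is held squarely with its far edge at (209,102)-(363,101). The board's far corners are at (192,20) and (407,23), and the visible fence block is at (371,145).

Run:
```python
from h import *
o=get_obs();im=cv2.imread("pics/w3.png");g=cv2.cvtColor(im,cv2.COLOR_BGR2GRAY)
q=np.array([[209,102],[363,102],[192,20],[407,23]],np.float32).reshape(-1,1,2)
q=cv2.cornerSubPix(g,q,(4,4),(-1,-1),(3,30,.01)).reshape(-1,2);print(q.round(1))
Rt=R.from_rotvec(o["tool_rot"]);
for z in(.1,.104):
    w=world("wrist",q[:2],z,o);print(z,(Rt.inv().apply(w-o["tool_pos"])*1000).round(1))
w=world("wrist",q[2:],.018,o);print((w*1000).round(1),np.linalg.norm(w[1]-w[0]),"ang",np.degrees(np.arctan2(*(w[1]-w[0])[1::-1])))
a=np.radians(-11.47);jx=np.array([np.cos(a),np.sin(a)]);jy=np.array([-jx[1],jx[0]])
print("seat est",(w[:,:2].mean(0)-.005*jx-.147*jy)*1000, "tool x ang",np.degrees(np.arctan2(*Rt.as_matrix()[1::-1,0])))
fw=world("wrist",np.array([[363,113],[382,115],[379,178],[361,177]]),.042,o);print("fence top in jig",((fw[:,:2]-[.5795,.116])@np.c_[jx,jy]*1000).round(1))
pw=world("wrist",np.array([[294,61]]),.0445,o);print("pivot jig",((pw[:,:2]-[.5795,.116])@np.c_[jx,jy]*1000).round(1))
```

```text
[[208.6 101.5]
 [363.5 102.5]
 [190.7  19.3]
 [407.4  22.5]]
0.1 [[ 83.1 -32.   -5.1]
 [ 82.7  33.6  -5. ]]
0.104 [[ 83.1 -31.1  -9.1]
 [ 82.7  32.6  -9. ]]
[[540.9 272.4  18. ]
 [686.3 243.4  18. ]] 0.14829621975840365 ang -11.297644798485402
seat est [579.47762961 114.81879805] tool x ang 78.58701849669325
fence top in jig [[42.2 79.8]
 [54.3 79.2]
 [54.8 39.2]
 [42.9 39.7]]
pivot jig [[1.000e-01 1.098e+02]]
```

```bash
python3 -m crank '[{"offset":[-0.002,0,0.04],"twist":[0,0,0]},{"offset":[-0.002,0,0.065],"twist":[0,0,0]},{"offset":[-0.002,0,0.073],"twist":[0,0,0]},{"offset":[-0.002,0,0.076],"twist":[0,0,0]},{"offset":[-0.002,0,0.076],"twist":[0,0,0]}]'; python3 -m crank '[{"offset":[0,0,0.001],"twist":[0,0,0]},{"offset":[0,0,0.001],"twist":[0,0,0]}]'
```

```text
t: 6.6
tool_pos: [0.5756, 0.1193, 0.02]
tool_rot: [2.432, 1.987, 0.002]
contact_force: [-0.7, -1.1, -2.3]
opening: 0.0617
grip_force: 56.1
t: 6.85
tool_pos: [0.5751, 0.1195, 0.0185]
tool_rot: [2.432, 1.988, 0.001]
contact_force: [0.4, 1.3, -2.9]
opening: 0.0619
grip_force: 56.1
```

```bash
for i in 1 2; do python3 -m crank '[{"offset":[0,0,0.001],"twist":[0,0,0]},{"offset":[0,0,0.001],"twist":[0,0,0]}]' | sed -n '2p;4p'; done
```

```text
tool_pos: [0.5746, 0.1195, 0.0168]
contact_force: [0.7, -0.8, -2.0]
tool_pos: [0.5747, 0.1195, 0.0161]
contact_force: [-0.3, -0.3, -0.0]
```

```bash
for i in 1 2; do python3 -m crank '[{"offset":[0,0.0015,0],"twist":[0,0,0]},{"offset":[0,0.003,0],"twist":[0,0,0]},{"offset":[0,0.003,0],"twist":[0,0,0]}]' | sed -n '1p;2p;4p'; done
```

```text
t: 7.72
tool_pos: [0.5778, 0.1189, 0.0161]
contact_force: [-3.0, 1.3, 2.7]
t: 8.1
tool_pos: [0.5797, 0.1185, 0.016]
contact_force: [-8.3, 1.0, 7.1]
```

```bash
for i in 1 2; do python3 -m crank '[{"offset":[-0.0015,0,0],"twist":[0,0,0]},{"offset":[-0.003,0,0],"twist":[0,0,0]},{"offset":[-0.003,0,0],"twist":[0,0,0]}]' | sed -n '1,4p'; done
```

```text
t: 8.48
tool_pos: [0.5797, 0.1174, 0.016]
tool_rot: [-2.429, -1.988, -0.003]
contact_force: [-5.5, 8.5, 5.0]
t: 8.85
tool_pos: [0.5792, 0.1146, 0.016]
tool_rot: [-2.429, -1.988, -0.004]
contact_force: [-4.9, 8.2, 4.8]
```

```bash
for i in 1 2; do python3 -m crank '[{"offset":[-0.001,0,0],"twist":[0,0,0]},{"offset":[-0.002,0,0],"twist":[0,0,0]},{"offset":[-0.002,0,0],"twist":[0,0,0]}]' | sed -n '1,4p'; done
```

```text
t: 9.22
tool_pos: [0.5788, 0.113, 0.0161]
tool_rot: [-2.428, -1.988, -0.005]
contact_force: [-3.9, 9.5, 3.8]
t: 9.6
tool_pos: [0.5788, 0.1129, 0.0161]
tool_rot: [-2.427, -1.986, -0.01]
contact_force: [-2.4, 15.7, 2.0]
```

```bash
python3 -m crank '[{"offset":[0.001,0.001,0],"twist":[0,0,0]},{"offset":[0.001,0.002,0],"twist":[0,0,0]}]' | sed -n '1,4p';  python3 -m crank '[{"offset":[0,0,0],"twist":[0,0,0]},{"offset":[0,0,0],"twist":[0,0,0]},{"offset":[0,0,0],"twist":[0,0,0]}]' 0.88;  python3 -m crank '[{"offset":[0,0,-0.03],"twist":[0,0,0]},{"offset":[0,0,-0.08],"twist":[0,0,0]},{"offset":[0,0,-0.1],"twist":[0,0,0]},{"offset":[0,0,-0.1],"twist":[0,0,0]}]' 1
python3 - <<'E'
from h import *
o=get_obs();im=get_image("wrist");np.savez("w4.npz",p=o["tool_pos"],r=o["tool_rot"])
cv2.imwrite("pics/w4.png",im[:,:,::-1])
E
```

```text
t: 9.85
tool_pos: [0.5789, 0.113, 0.016]
tool_rot: [-2.425, -1.985, -0.001]
contact_force: [-13.3, 13.4, 10.8]
t: 10.22
tool_pos: [0.5813, 0.1086, 0.0159]
tool_rot: [2.432, 1.987, 0.001]
contact_force: [0.2, -0.3, -0.4]
opening: 0.0751
grip_force: 0.0
t: 10.72
tool_pos: [0.5821, 0.1089, 0.1176]
tool_rot: [2.431, 1.986, 0.005]
contact_force: [0.3, -0.1, 0.3]
opening: 0.0855
grip_force: 0.0
```

View pics/w4.png

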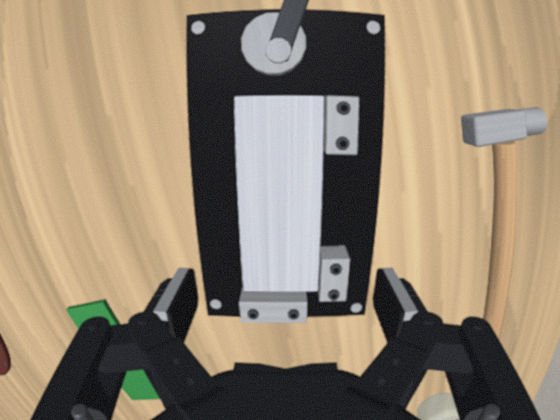

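Plate one is home, flush against both fence blocks at (342,125) and (333,273) and the end stop at (273,307). Next is the second plate.

```bash
python3 -m crank '[{"offset":[-0.045,0.006,0],"twist":[0,0,-10]},{"offset":[-0.09,0.012,0],"twist":[0,0,-20]},{"offset":[-0.14,0.02,0],"twist":[0,0,-30]},{"offset":[-0.19,0.026,0],"twist":[0,0,-40]},{"offset":[-0.24,0.033,0],"twist":[0,0,-50]},{"offset":[-0.29,0.04,0],"twist":[0,0,-60]},{"offset":[-0.34,0.047,0],"twist":[0,0,-70]},{"offset":[-0.39,0.054,0],"twist":[0,0,-80]},{"offset":[-0.43,0.06,0.003],"twist":[0,0,-90]},{"offset":[-0.455,0.064,0.005],"twist":[0,0,-94.8]},{"offset":[-0.455,0.064,0.005],"twist":[0,0,-94.8]},{"offset":[-0.455,0.064,0.005],"twist":[0,0,-94.8]},{"offset":[-0.455,0.064,0.005],"twist":[0,0,-94.8]}]'
python3 - <<'E'
from h import *
o=get_obs();im=get_image("wrist")
hsv=cv2.cvtColor(im,cv2.COLOR_RGB2HSV)
m=((hsv[...,1]<50)&(hsv[...,2]>110)).astype(np.uint8)
n,l,s,c=cv2.connectedComponentsWithStats(m)
for i in range(1,n):
    if s[i,4]>3000:
        p=np.argwhere(l==i)[:,::-1];w=world("wrist",p,.008,o)
        r=rect(w);print(c[i],s[i],r);print(totool(o,np.r_[r[0]/1000,.008]-o["tool_pos"]))
print(o["tool_pos"],o["tool_rot"])
cv2.imwrite("pics/w5.png",im[:,:,::-1])
E
```

```text
t: 12.4
tool_pos: [0.5528, -0.3482, 0.11]
tool_rot: [-0.182, -3.135, -0.001]
contact_force: [-0.2, -0.3, -0.2]
opening: 0.0854
grip_force: 0.0
[282.45246011 195.02101064] [  240   104    86   188 15040] (array([ 552.9, -350.8]), array([ 64.5, 160.4]), np.float32(173.1))
[-0.0005 -0.0026  0.102 ]
[ 0.55276124 -0.34821698  0.11003069] [-1.81905364e-01 -3.13530554e+00 -1.47410344e-03]
```

View pics/w5.png

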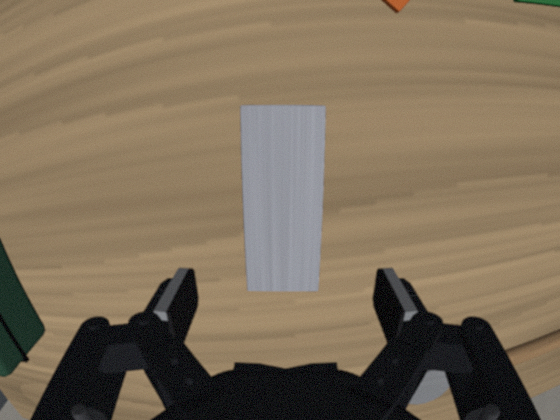

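The second plate has edges at (241,105)-(325,105) and (248,291)-(319,291), square between the fingers.

```bash
python3 -m crank '[{"offset":[0.001,-0.0025,0.06],"twist":[0,0,0]},{"offset":[0.001,-0.0025,0.095],"twist":[0,0,0]},{"offset":[0.001,-0.0025,0.1095],"twist":[0,0,0]},{"offset":[0.001,-0.0025,0.1095],"twist":[0,0,0]}]' | sed -n '1,4p' && python3 -m crank '[{"offset":[0,0,0],"twist":[0,0,0]},{"offset":[0,0,0],"twist":[0,0,0]},{"offset":[0,0,0],"twist":[0,0,0]},{"offset":[0,0,0],"twist":[0,0,0]}]' 0 50
```

```text
t: 12.95
tool_pos: [0.5514, -0.3513, 0.0009]
tool_rot: [-0.182, -3.135, -0.001]
contact_force: [-0.9, 0.1, 0.2]
t: 13.45
tool_pos: [0.556, -0.3542, 0.0083]
tool_rot: [0.183, 3.127, -0.007]
contact_force: [1.3, 4.8, 12.5]
opening: 0.0122
grip_force: 6.3
```

The fingers closed over the plate's top because they were too high. I'll reopen, lift and look again.

```bash
python3 -m crank '[{"offset":[0,0,-0.05],"twist":[0,0,0]},{"offset":[0,0,-0.1095],"twist":[0,0,0]},{"offset":[0,0,-0.1095],"twist":[0,0,0]},{"offset":[0,0,-0.1095],"twist":[0,0,0]},{"offset":[0,0,-0.1095],"twist":[0,0,0]}]' 1
python3 - <<'E'
from h import *
o=get_obs();im=get_image("wrist")
hsv=cv2.cvtColor(im,cv2.COLOR_RGB2HSV)
m=((hsv[...,1]<50)&(hsv[...,2]>110)).astype(np.uint8)
n,l,s,c=cv2.connectedComponentsWithStats(m)
for i in range(1,n):
    if s[i,4]>3000:
        p=np.argwhere(l==i)[:,::-1];w=world("wrist",p,.008,o)
        r=rect(w);print(c[i],s[i],r);print(totool(o,np.r_[r[0]/1000,.008]-o["tool_pos"]))
print(o["tool_pos"],o["tool_rot"],2*np.degrees(np.arctan2(o["tool_rot"][1],o["tool_rot"][0]))%180)
E
```

```text
t: 14.08
tool_pos: [0.5506, -0.3512, 0.109]
tool_rot: [-0.183, -3.134, -0.003]
contact_force: [0.2, 0.0, -0.6]
opening: 0.0855
grip_force: 0.0
[286.25235567 197.22508295] [  244   107    86   187 15070] (array([ 552.6, -350.8]), array([ 64.5, 160. ]), np.float32(173.2))
[-0.0022  0.0005  0.101 ]
[ 0.55061917 -0.35122092  0.10899473] [-1.83059719e-01 -3.13379796e+00 -2.77878487e-03] 173.31377205179692
```

```bash
python3 -m crank '[{"offset":[0,0.0005,0.06],"twist":[0,0,0]},{"offset":[0,0.0005,0.1],"twist":[0,0,0]},{"offset":[0,0.0005,0.1135],"twist":[0,0,0]},{"offset":[0,0.0005,0.1135],"twist":[0,0,0]}]' | sed -n '1,4p' && python3 -m crank '[{"offset":[0,0,0],"twist":[0,0,0]},{"offset":[0,0,0],"twist":[0,0,0]},{"offset":[0,0,0],"twist":[0,0,0]},{"offset":[0,0,0],"twist":[0,0,0]}]' 0 50
```

```text
t: 14.62
tool_pos: [0.551, -0.3509, -0.004]
tool_rot: [-0.183, -3.134, -0.002]
contact_force: [0.8, 0.1, 0.8]
t: 15.12
tool_pos: [0.5535, -0.3527, 0.0007]
tool_rot: [0.183, 3.132, -0.004]
contact_force: [-1.0, 1.4, 6.1]
opening: 0.0607
grip_force: 52.8
```

```bash
python3 -m crank '[{"offset":[0,0,0],"twist":[0,0,0]},{"offset":[0,0,0],"twist":[0,0,0]},{"offset":[0,0,0.002],"twist":[0,0,0]},{"offset":[0,0,0.002],"twist":[0,0,0]}]' 1| sed -n '1,5p' && python3 -m crank '[{"offset":[0,0,0],"twist":[0,0,0]},{"offset":[0,0,0],"twist":[0,0,0]},{"offset":[0,0,0],"twist":[0,0,0]},{"offset":[0,0,0],"twist":[0,0,0]}]' 0 50
```

```text
t: 15.62
tool_pos: [0.5513, -0.3512, -0.0052]
tool_rot: [-0.183, -3.136, -0.001]
contact_force: [0.9, -0.0, 0.6]
opening: 0.0853
t: 16.12
tool_pos: [0.552, -0.3518, -0.0042]
tool_rot: [0.183, 3.135, -0.001]
contact_force: [0.5, -1.0, 3.5]
opening: 0.0622
grip_force: 55.4
```

```bash
python3 -m crank '[{"offset":[0,0,-0.03],"twist":[0,0,0]},{"offset":[0,0,-0.08],"twist":[0,0,0]},{"offset":[0.003,0.045,-0.1],"twist":[0,0,8]},{"offset":[0.006,0.09,-0.12],"twist":[0,0,16]},{"offset":[0.009,0.14,-0.12],"twist":[0,0,26]},{"offset":[0.012,0.19,-0.12],"twist":[0,0,36]},{"offset":[0.015,0.24,-0.12],"twist":[0,0,46]},{"offset":[0.018,0.29,-0.12],"twist":[0,0,56]},{"offset":[0.021,0.34,-0.12],"twist":[0,0,66]},{"offset":[0.025,0.39,-0.12],"twist":[0,0,76]},{"offset":[0.028,0.43,-0.12],"twist":[0,0,86]},{"offset":[0.03,0.46,-0.12],"twist":[0,0,92]},{"offset":[0.031,0.473,-0.12],"twist":[0,0,94.8]},{"offset":[0.031,0.473,-0.12],"twist":[0,0,94.8]},{"offset":[0.031,0.473,-0.12],"twist":[0,0,94.8]}]'
python3 - <<'E'
from h import *
o=get_obs();im=get_image("wrist")
cv2.imwrite("pics/w6.png",im[:,:,::-1])
hsv=cv2.cvtColor(im,cv2.COLOR_RGB2HSV)
g=cv2.cvtColor(im,cv2.COLOR_RGB2GRAY)
q=np.array([[209,102],[363,102]],np.float32)
# find far edge corners from the bright region
m=((hsv[...,1]<60)&(hsv[...,2]>110)).astype(np.uint8);m=cv2.erode(m,np.ones((5,5)))
n,l,s,c=cv2.connectedComponentsWithStats(m);print([ (s[i],c[i]) for i in range(1,n) if s[i,4]>1500])
i=1+s[1:,4].argmax();p=np.argwhere(l==i)[:,::-1]
print(p[(p@[1,1]).argmin()],p[(p@[-1,1]).argmin()],o["tool_pos"],o["tool_rot"])
E
```

```text
t: 18.0
tool_pos: [0.5754, 0.1214, 0.1146]
tool_rot: [-2.432, -1.988, 0.002]
contact_force: [1.5, -0.2, -2.2]
opening: 0.0624
grip_force: 55.7
[(array([ 257,   28,   61,   59, 1982], dtype=int32), array([283.04036327,  61.09687185])), (array([  209,   112,   162,   254, 34153], dtype=int32), array([286.3574503, 229.2441074])), (array([ 487,  122,   67,   37, 1573], dtype=int32), array([517.50222505, 139.27844882]))]
[210 115] [369 115] [0.5753943  0.12137441 0.1145897 ] [-2.43174791e+00 -1.98829583e+00  1.96031005e-03]
```

View pics/w6.png

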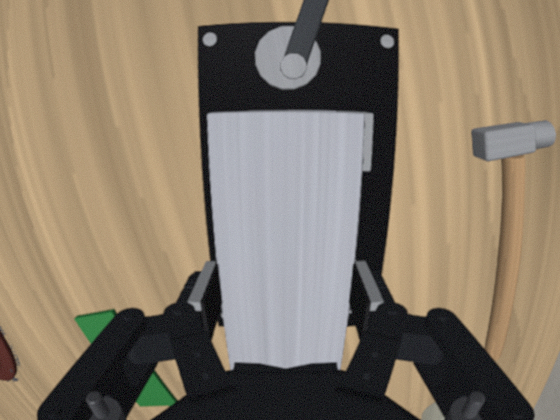

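The second plate is held level over the first. Its far edge runs (208,113)-(364,112), with the fence block showing at (368,142).

Run:
```python
from h import *
o=get_obs();im=cv2.imread("pics/w6.png");g=cv2.cvtColor(im,cv2.COLOR_BGR2GRAY)
q=cv2.cornerSubPix(g,np.array([[208,113],[364,112]],np.float32).reshape(-1,1,2),(4,4),(-1,-1),(3,30,.01)).reshape(-1,2)
Rt=R.from_rotvec(o["tool_rot"])
for z in(.122,.1265):
    w=world("wrist",q,z,o);print(q,(Rt.inv().apply(w-o["tool_pos"])*1000).round(1))
a=np.radians(-11.45);jx=np.array([np.cos(a),np.sin(a)]);jy=np.array([-jx[1],jx[0]])
print((o["tool_pos"][:2]-[.5795,.1157])@np.c_[jx,jy]*1000)
```

```text
[[206.57123  113.43294 ]
 [361.03653  111.698425]] [[ 78.  -32.5  -7.2]
 [ 78.7  32.1  -7.3]]
[[206.57123  113.43294 ]
 [361.03653  111.698425]] [[ 78.2 -31.4 -11.7]
 [ 78.9  31.1 -11.8]]
[-4.95328673  4.62829075]
```

```bash
python3 -m crank '[{"offset":[0.001,0.001,0.04],"twist":[0,0,0]},{"offset":[0.001,0.001,0.07],"twist":[0,0,0]},{"offset":[0.001,0.001,0.083],"twist":[0,0,0]},{"offset":[0.001,0.001,0.087],"twist":[0,0,0]},{"offset":[0.001,0.001,0.087],"twist":[0,0,0]}]' | sed -n '1,4p'; for i in 1 2 3 ; do python3 -m crank '[{"offset":[0,0,0.001],"twist":[0,0,0]},{"offset":[0,0,0.001],"twist":[0,0,0]}]' | sed -n '2p;4p'; done
```

```text
t: 18.68
tool_pos: [0.5779, 0.1225, 0.0293]
tool_rot: [2.432, 1.987, 0.002]
contact_force: [-0.5, 0.1, -2.4]
tool_pos: [0.5777, 0.1228, 0.0282]
contact_force: [-0.2, -0.8, -1.5]
tool_pos: [0.577, 0.1228, 0.0263]
contact_force: [-0.6, -0.2, -2.0]
tool_pos: [0.5769, 0.1227, 0.0251]
contact_force: [-0.1, -0.3, -3.3]
```

```bash
for i in 1 2 3 ; do python3 -m crank '[{"offset":[0,0,0.001],"twist":[0,0,0]},{"offset":[0,0,0.001],"twist":[0,0,0]}]' | sed -n '2p;4p'; done
```

```text
tool_pos: [0.577, 0.1227, 0.0241]
contact_force: [-0.6, -0.9, -1.4]
tool_pos: [0.577, 0.1227, 0.0232]
contact_force: [-0.1, 0.4, -1.4]
tool_pos: [0.577, 0.1227, 0.0222]
contact_force: [0.4, -0.2, -2.6]
```

```bash
for i in 1 2 ; do python3 -m crank '[{"offset":[0,0,0.0007],"twist":[0,0,0]},{"offset":[0,0,0.0007],"twist":[0,0,0]}]' | sed -n '2p;4p'; done
```

```text
tool_pos: [0.5772, 0.1227, 0.0218]
contact_force: [-1.0, 0.2, -0.4]
tool_pos: [0.5772, 0.1227, 0.0218]
contact_force: [-4.4, -0.3, 5.9]
```

```bash
python3 -m crank '[{"offset":[0,0.0015,-0.0005],"twist":[0,0,0]},{"offset":[0,0.003,-0.0005],"twist":[0,0,0]},{"offset":[0,0.003,-0.0005],"twist":[0,0,0]}]' | sed -n '2p;4p';  python3 -m crank '[{"offset":[0,0.001,0],"twist":[0,0,0]},{"offset":[0,0.002,0],"twist":[0,0,0]},{"offset":[0,0.002,0],"twist":[0,0,0]}]' | sed -n '2p;4p'
```

```text
tool_pos: [0.5802, 0.1223, 0.0217]
contact_force: [-3.0, 0.1, 5.2]
tool_pos: [0.5806, 0.1221, 0.0218]
contact_force: [-10.8, 1.9, 10.3]
```

Fence contact. Now the end stop.

```bash
python3 -m crank '[{"offset":[-0.0015,0,-0.0005],"twist":[0,0,0]},{"offset":[-0.003,0,-0.0005],"twist":[0,0,0]},{"offset":[-0.003,0,-0.0005],"twist":[0,0,0]}]' | sed -n '2p;4p'; for i in 1 2; do python3 -m crank '[{"offset":[-0.001,0,0],"twist":[0,0,0]},{"offset":[-0.002,0,0],"twist":[0,0,0]},{"offset":[-0.002,0,0],"twist":[0,0,0]}]' | sed -n '2p;4p';done
```

```text
tool_pos: [0.5805, 0.1212, 0.0218]
contact_force: [-5.8, 7.7, 4.7]
tool_pos: [0.5802, 0.1195, 0.0218]
contact_force: [-4.6, 9.0, 4.6]
tool_pos: [0.5798, 0.1175, 0.0218]
contact_force: [-5.6, 9.0, 4.3]
```

```bash
for i in 1 2; do python3 -m crank '[{"offset":[-0.001,0,0],"twist":[0,0,0]},{"offset":[-0.0015,0,0],"twist":[0,0,0]},{"offset":[-0.0015,0,0],"twist":[0,0,0]}]' | sed -n '2p;4p';done
```

```text
tool_pos: [0.5798, 0.1174, 0.0218]
contact_force: [-3.3, 13.9, 1.8]
tool_pos: [0.5798, 0.1173, 0.0218]
contact_force: [-2.5, 19.1, 0.8]
```

```bash
python3 -m crank '[{"offset":[0.001,0.001,0],"twist":[0,0,0]},{"offset":[0.0015,0.002,0],"twist":[0,0,0]}]' | sed -n '1,4p';  python3 -m crank '[{"offset":[0.002,0,0],"twist":[0,0,0]},{"offset":[0.002,0,0],"twist":[0,0,0]},{"offset":[0.002,0,0],"twist":[0,0,0]}]' 0.88;  python3 -m crank '[{"offset":[0,0,-0.03],"twist":[0,0,0]},{"offset":[0,0,-0.08],"twist":[0,0,0]},{"offset":[0,0,-0.12],"twist":[0,0,0]},{"offset":[0,0,-0.12],"twist":[0,0,0]}]' 1
python3 - <<'E'
from h import *
o=get_obs();im=get_image("wrist");np.savez("w7.npz",p=o["tool_pos"],r=o["tool_rot"])
cv2.imwrite("pics/w7.png",im[:,:,::-1])
for d in cut_out("knob","wrist"):
    p=np.argwhere(d["region"])[:,::-1];print(d["confidence"],d["rect"],rect(world("wrist",p,.0875,o)))
E
```

```text
t: 23.55
tool_pos: [0.5798, 0.1174, 0.0218]
tool_rot: [-2.424, -1.984, -0.0]
contact_force: [-14.3, 13.5, 11.7]
t: 23.92
tool_pos: [0.5831, 0.1145, 0.0219]
tool_rot: [2.432, 1.987, 0.001]
contact_force: [0.2, 0.5, 0.5]
opening: 0.0752
grip_force: 0.0
t: 24.42
tool_pos: [0.586, 0.1147, 0.1472]
tool_rot: [2.429, 1.984, 0.012]
contact_force: [-0.1, -0.2, -0.0]
opening: 0.0851
grip_force: 0.0
0.72 [275.8, 44.6, 68.6, 83.8] (array([603.8, 234.5]), array([34.8, 58.9]), np.float32(70.0))
```

View pics/w7.png

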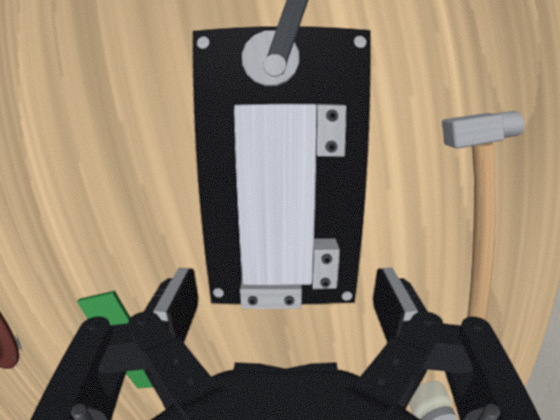

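The stack is flush: plate edges are against the fence at (316,105)-(313,285) and the stop at (271,286). The lever runs from the pivot (274,65) up to about (294,0), roughly 73° in the jig frame. Next I go to the knob.

```bash
python3 -m crank '[{"offset":[0.06,0.004,0],"twist":[0,0,0]},{"offset":[0.12,0.008,0],"twist":[0,0,0]},{"offset":[0.17,0.0115,0],"twist":[0,0,0]},{"offset":[0.17,0.0115,0],"twist":[0,0,0]},{"offset":[0.17,0.0115,0.04],"twist":[0,0,0]},{"offset":[0.17,0.0115,0.08],"twist":[0,0,0]},{"offset":[0.17,0.0115,0.0945],"twist":[0,0,0]},{"offset":[0.17,0.0115,0.0945],"twist":[0,0,0]}]' && python3 -m crank '[{"offset":[0,0,0],"twist":[0,0,0]},{"offset":[0,0,0],"twist":[0,0,0]},{"offset":[0,0,0],"twist":[0,0,0]},{"offset":[0,0,0],"twist":[0,0,0]},{"offset":[0,0,0],"twist":[0,0,0]},{"offset":[0,0,0],"twist":[0,0,0]}]' 0 25
```

```text
t: 25.52
tool_pos: [0.6265, 0.2781, 0.0455]
tool_rot: [-2.432, -1.986, 0.006]
contact_force: [0.2, 0.3, 0.2]
opening: 0.0852
grip_force: 0.0
t: 26.28
tool_pos: [0.6287, 0.2796, 0.0486]
tool_rot: [2.432, 1.988, 0.003]
contact_force: [0.2, 0.2, 5.2]
opening: 0.0212
grip_force: 25.8
```

```bash
python3 -m crank '[{"offset":[0,0,-0.003],"twist":[0,0,0]},{"offset":[0.0015,-0.009,-0.004],"twist":[0,0,0]},{"offset":[0.002,-0.018,-0.004],"twist":[0,0,0]},{"offset":[0.001,-0.027,-0.004],"twist":[0,0,0]},{"offset":[-0.0015,-0.036,-0.004],"twist":[0,0,0]},{"offset":[-0.0045,-0.044,-0.004],"twist":[0,0,0]},{"offset":[-0.009,-0.052,-0.004],"twist":[0,0,0]},{"offset":[-0.015,-0.059,-0.004],"twist":[0,0,0]},{"offset":[-0.0215,-0.0655,-0.004],"twist":[0,0,0]},{"offset":[-0.0285,-0.071,-0.004],"twist":[0,0,0]},{"offset":[-0.0365,-0.075,-0.004],"twist":[0,0,0]},{"offset":[-0.045,-0.078,-0.004],"twist":[0,0,0]},{"offset":[-0.045,-0.078,-0.004],"twist":[0,0,0]}]'
```

```text
t: 27.9
tool_pos: [0.5416, 0.2481, 0.0494]
tool_rot: [2.432, 1.986, -0.005]
contact_force: [5.6, -4.3, -25.9]
opening: 0.0209
grip_force: 25.8
```

```bash
python3 -m crank '[{"offset":[-0.004,-0.0005,0.003],"twist":[0,0,0]},{"offset":[-0.0085,-0.001,0.003],"twist":[0,0,0]},{"offset":[-0.017,-0.001,0.003],"twist":[0,0,0]},{"offset":[-0.0265,0,0.003],"twist":[0,0,0]},{"offset":[-0.035,0.0025,0.003],"twist":[0,0,0]},{"offset":[-0.035,0.0025,0.003],"twist":[0,0,0]}]'; python3 -m crank '[{"offset":[-0.003,0.0013,0],"twist":[0,0,0]},{"offset":[-0.006,0.0027,0],"twist":[0,0,0]},{"offset":[-0.009,0.0045,0],"twist":[0,0,0]},{"offset":[-0.009,0.0045,0],"twist":[0,0,0]}]'
```

```text
t: 28.65
tool_pos: [0.5361, 0.2146, 0.0491]
tool_rot: [-2.431, -1.987, 0.008]
contact_force: [-8.7, -1.9, -6.8]
opening: 0.0214
grip_force: 27.7
t: 29.15
tool_pos: [0.5378, 0.205, 0.0491]
tool_rot: [-2.43, -1.987, 0.011]
contact_force: [-12.8, -2.6, -3.3]
opening: 0.0213
grip_force: 27.9
```

```bash
python3 -m crank '[{"offset":[-0.003,0.0005,0],"twist":[0,0,0]},{"offset":[-0.006,0.002,0],"twist":[0,0,0]},{"offset":[-0.008,0.003,0],"twist":[0,0,0]},{"offset":[-0.008,0.003,0],"twist":[0,0,0]}]'; python3 -m crank '[{"offset":[-0.002,0.0013,0],"twist":[0,0,0]},{"offset":[-0.004,0.0025,0],"twist":[0,0,0]},{"offset":[-0.004,0.0025,0],"twist":[0,0,0]}]'
```

```text
t: 29.65
tool_pos: [0.54, 0.1977, 0.0491]
tool_rot: [-2.43, -1.987, 0.005]
contact_force: [-8.6, 1.4, -7.4]
opening: 0.0214
grip_force: 27.5
t: 30.02
tool_pos: [0.5411, 0.195, 0.0491]
tool_rot: [-2.428, -1.984, 0.003]
contact_force: [-10.1, 7.4, -7.1]
opening: 0.0212
grip_force: 27.6
```

```bash
python3 -m crank '[{"offset":[-0.002,0.0013,0],"twist":[0,0,0]},{"offset":[-0.004,0.0025,0],"twist":[0,0,0]},{"offset":[-0.004,0.0025,0],"twist":[0,0,0]}]'
```

```text
t: 30.4
tool_pos: [0.5412, 0.1946, 0.049]
tool_rot: [-2.422, -1.979, -0.001]
contact_force: [-14.7, 22.2, -6.0]
opening: 0.0217
grip_force: 28.0
```

At its stop. I'll ease off, open the gripper, lift clear and check.

```bash
python3 -m crank '[{"offset":[0.004,-0.002,0],"twist":[0,0,0]},{"offset":[0.004,-0.002,0],"twist":[0,0,0]}]' | sed -n '2p;4p'; python3 -m crank '[{"offset":[0.004,-0.002,0],"twist":[0,0,0]},{"offset":[0.004,-0.002,0],"twist":[0,0,0]},{"offset":[0.004,-0.002,0],"twist":[0,0,0]},{"offset":[0.004,-0.002,-0.01],"twist":[0,0,0]},{"offset":[0.004,-0.002,-0.05],"twist":[0,0,0]},{"offset":[0.004,-0.002,-0.11],"twist":[0,0,0]},{"offset":[-0.06,0.02,-0.13],"twist":[0,0,0]},{"offset":[-0.06,0.02,-0.13],"twist":[0,0,0]},{"offset":[-0.06,0.02,-0.13],"twist":[0,0,0]}]' 1
python3 - <<'E'
from h import *
o=get_obs();im=get_image("wrist");print(o["tool_pos"])
cv2.imwrite("pics/w8.png",cv2.resize(im[:,:,::-1],(800,600),interpolation=cv2.INTER_CUBIC))
E
```

```text
tool_pos: [0.5411, 0.195, 0.049]
contact_force: [-11.1, 7.7, -5.0]
t: 31.78
tool_pos: [0.5517, 0.13, 0.1786]
tool_rot: [-2.434, -1.986, -0.001]
contact_force: [-0.1, -0.2, -0.3]
opening: 0.0857
grip_force: 0.0
[0.55166227 0.13002532 0.17864906]
```

View pics/w8.png

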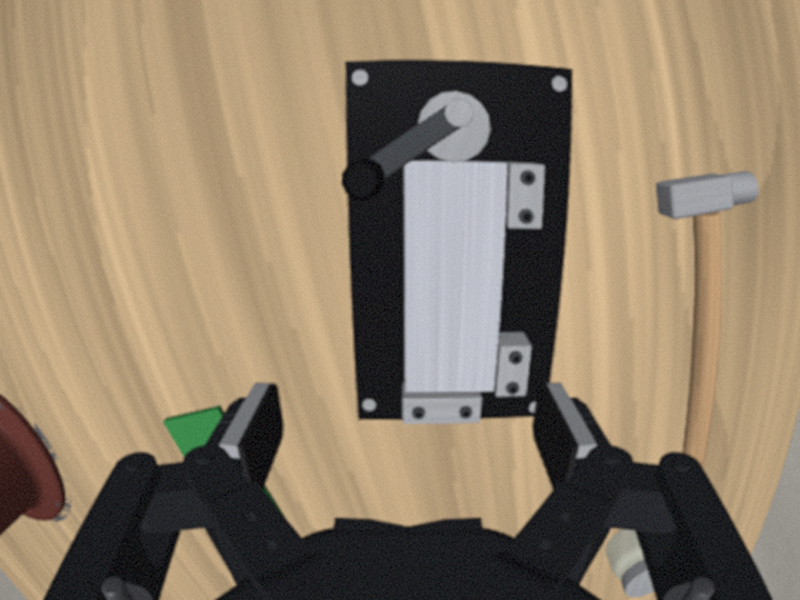

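The lever is at its stop, with the knob at (363,179) out over the open side. The cam bears on the plate end at (455,160), and the stack is flush with the fence at (507,163)-(495,390) and the stop at (445,392). I'm handing in.

```bash
python3 -c "
from station import *
print(finish_job())"
```

```text
the job is handed in; nothing more can be done
None
```

The job is handed in: both plates are stacked in the jig, pushed home against the fence and end stop, with the cam lever at its stop. The last picture shows the top plate flush, but the lower plate and the cam's force on each plate could not be checked directly, and no verdict came back.

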